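# Index the tube carousel to its next stop

### The arm

A 7-joint arm with a two-finger parallel gripper is mounted at the origin on the work surface. World frame = base frame: x ahead of the robot, y to its left, z up, the work surface at z = 0. Lengths are in m, angles in rad, forces in N, time in s.
With the tool pointing down it reaches from about 0.425 to 1.025 m from the base axis. Payload 9.4 kg.
Tool frame: the origin (TCP) lies at the very end of the fingers, on their centre line; the grasp point (between the pads) lies 19 mm behind it; z points along the fingers, y is the line along which they close (so a half turn about z gives the same grasp; the last joint's range is limited). The gripper opens to 93 mm and grips with 3 to 60 N. Pads are 15 mm wide; open, the fingers measure 128 mm over their backs; the gripper's body (75 mm by 188 mm) begins 65 mm behind the grasp point.
Start: joints at [-1.295, 0.599, -0.003, 1.599, 0.002, 0.943, -0.08], TCP at [0.251, 0.68, 0.219] pointing down, gripper open.
Joint ranges: [-2.57, 2.57], [-0.35, 1.97], [-1.29, 1.29], [0.11, 2.56], [-1.05, 4.19], [0.11, 1.86], [-2.63, 2.63]. Speed limits (rad/s): [2.22, 2.22, 3.01, 3.01, 3.14, 3.14, 3.14].

### API

Orientations are given as a 3x3 rotation matrix whose columns are the frame's x, y, z axes.
In Python, from rig import bot gives the robot as it stands. The module is installed in compiled form; this text tells all that it offers.
- The arm moves only by the tool jog_arm, never from a script. Its argument "targets" is a list of rows, each a list of 3 entries, a list of its own where there are three numbers: the shift along the world's x, y, z in cm, then the turn, a rotation vector about the world's x, y, z in rad, then the finger opening in cm, from 0 to 9.3. In form: [[[tx, ty, tz], [wx, wy, wz], grip], ...]. A call has 1 to 12 rows; each row is the pose to reach, as a shift and turn from the pose commanded when the call began; what a row does not reach only later rows make up. A row lasts 1/8 s, in which the tool goes at most 62.5 mm and 10.7 degrees, less where a joint would pass 70% of its speed; a pose out of reach is approached as far as the arm can. A call with a gripper value outside its range is refused whole. The fingers move at their own pace and stop on an object; the grip force is fixed at half the most. Time passes only in rows, so rows that repeat a pose let the fingers close. It gives the time, the measured TCP pose, the force, the opening and the grip force at its end, in the units of the state.
- bot.state(): the state, without advancing time (a new reading comes with each control period).
- bot.camera(name): name is "side" or "top" or "wrist"; returns a dict with "img" (420x560x3 uint8, blue, green, red), "K" (3x3 intrinsics, pixels), "dist" ([k1, k2, p1, p2, k3] as OpenCV has them; the pictures are not rectified), "world_to_cam" (4x4, takes a point from world to camera coordinates). Camera axes: x right, y up, looking along -z (the intrinsics and any distortion apply to the point x, -y, -z); pixel columns grow to the right and rows downward; lengths in m; the calibration is good to about 2 mm. A picture is of the moment at which its call begins. There is no depth.
- bot.close_job(): hands the job in; it is judged then, once.
The state is a dict: "t": time; "joint_pos": joint angles; "joint_vel": joint speeds; "joint_torque": joint torques, N m; "ee_pos": TCP position; "tcp_rot": TCP orientation; "force": force on the tool from outside, world axes, zero at the start; "wrist_torque": the same for the moment, N m; "grip_width": finger opening in m; "finger_force": force on a finger pad.
Only numpy, scipy, OpenCV 4.12 (cv2) and the standard library are available. Lean on these libraries where they do the work, as an engineer would, in place of code of your own. Each camera call takes 0.05 s, during which the arm holds its last target. There are 200 camera calls.

### The job

Bring the next tube round to the reader: draw the carousel's spring index pin by its black knob, swing the wheel clockwise (seen from above) and let the pin drop fully home into the next hole of the steel track, without going past it. Never force the pin against the steel (feel for the hole gently), leave the things around it alone, and let go.

Things in the scene. Friction and masses are not known exactly. Their poses are not given: they have to be found in the camera images.
- base: Fixed base of the tube carousel: grey disc 250 mm across; origin on the wheel's vertical axis at bench level, z up, x axis towards the hole where the pin starts. A white reader box (70 x 100 mm, 105 mm high) stands on its -x side, centre 155 mm from the axis. Round it runs a level steel track 26 mm wide, top 30 mm above the bench, on the pin's circle of radius 110 mm.
- first_hole (a point): Mouth of the track hole where the pin starts, at the track's top. Holes are 10 mm along the circle, 14 mm radially. The next hole lies 0.53 to 0.73 rad (58 to 80 mm) clockwise from above, in a piece of track that users clamp where they need it: its exact place is not measured and must be felt for. Between the two holes the track is level and unbroken, and runs 0.4 rad on.
- wheel (a joint): Angle of the aluminium wheel, 156 mm across, ten capped tubes on a 56 mm radius (cap tops 114 mm above the bench). 0 at the start, grows clockwise seen from above; past 0.85 rad it has gone past the next hole. Friction about 0.12 N m (1 N at the knob); stays where left.
- knob (a joint): How far the index pin is drawn up, m: 0 fully home, 0.020 at most. The spring presses it down with 5.5 N when home, 250 N/m more as it is drawn. The pin's tip stands clear of the track from 0.012; riding on the track it reads about 0.012; in a hole it falls to 0.
- grip (a point): On the axis of the black knob that draws the pin, 18 mm above its underside. The knob: upright cylinder 26 mm across, 28 mm high, on a wheel arm 30 mm wide, 110 mm from the wheel's axis. Home, its underside is 58 mm above the bench. It slides straight up and swings with the wheel; grip its sides from above.
- pin: Steel index pin under the knob, moving with it: 8 mm across, round-ended, its end 40 mm below the knob's underside (12 mm below the track's top when home). Origin on its axis at the knob's underside. More than 20 N between it and the steel, down or sideways, damages it; riding on the track under its spring alone it bears with 8.5 N and drags with about 2 N.
- reagent: White bottle, 60 mm across, 130 mm high, standing by; origin at the centre of its underside.
- rack: White microtube rack, 100 x 190 mm, 50 mm high, standing by; origin at the centre of its underside.
- mixer: Blue vortex mixer, 124 mm across, 105 mm high, standing by; origin at the centre of its underside.
- tipbox: Blue open box of pipette tips, 100 x 120 mm, 60 mm high, standing by; origin at the centre of its underside.

How it is judged:
On the way, in this order (a step that is already met when the one before it is completed fails the run):
1. the pin is drawn clear of its first hole, the wheel still there (value of joint knob above 0.0115 m and value of joint wheel below 0.08 rad), for 0.1 s.
2. the wheel has been swung clockwise, the pin clear of the hole (value of joint wheel above 0.15 rad and value of joint knob above 0.009 m), for 0.1 s.
At the end, for the whole second after the job is handed in: The index pin is home (drawn less than 2 mm) in the next hole clockwise (wheel between 0.50 and 0.76 rad), wheel and pin at rest, bystanders where they were (value of joint knob below 0.002 m and value of joint wheel between 0.5 and 0.76 rad and velocity of joint wheel between -0.05 and 0.05 rad/s and velocity of joint knob between -0.01 and 0.01 m/s); the robot touches nothing.
It fails at once if the pin is forced against the steel: more than 20 N (contact force between pin and anything else above 20 N).
It fails at once if the wheel is swung past the next hole (beyond 0.85 rad) (value of joint wheel above 0.85 rad).
It fails at once if the wheel is turned the wrong way (more than 0.12 rad) (value of joint wheel below -0.12 rad).
It fails at once if a thing standing by is moved more than 20 mm (distance of any of reagent, rack, mixer, tipbox from where it was at the start of the episode above 0.02 m).
It also fails if it takes over 58 s, if anything falls off the work surface, if the arm or the gripper's body presses on something with over 40 N, if the wrist force passes 120 N, or if a joint passes its speed limit or range.

## Working session

There is one attempt and no reset: what is moved stays moved. The work goes in short steps, Python scripts to look and compute and a tool call to move; the robot and the scene stay as the last step left them, time stands still between calls to the robot, and variables do not carry over. Pictures are saved under pics/ and viewed, at most 10 in all, crops included, and the job is handed in when it is done.

Besides the shell and the picture viewer there is one more tool, called after "Emit:" by a JSON object that holds its "name" and its "arguments". jog_arm: Moves the arm, as the interface text tells. Its arguments: {"type":"object","properties":{"targets":{"type":"array"}},"required":["targets"]}

```bash
mkdir -p pics; cat > h.py <<'E'
import numpy as np, cv2
from rig import bot
def ray(c,uv):
    p=cv2.undistortPoints(np.array([[uv]],float),c["K"],np.array(c["dist"],float))[0,0]
    M=np.array(c["world_to_cam"]);R,t=M[:3,:3],M[:3,3]
    return -R.T@t, R.T@np.array([p[0],-p[1],-1.0])
def onz(c,uv,z):
    o,d=ray(c,uv); return o+d*(z-o[2])/d[2]
def proj(c,P):
    M=np.array(c["world_to_cam"]);q=M[:3,:3]@np.array(P,float)+M[:3,3]
    return cv2.projectPoints(np.array([[q[0],-q[1],-q[2]]]),np.zeros(3),np.zeros(3),c["K"],np.array(c["dist"],float))[0].ravel()
E
python3 - <<'E'
from h import *
import pickle
cs={n:bot.camera(n) for n in("side","top")}
pickle.dump(cs,open("c0.pkl","wb"))
for n,c in cs.items():
    cv2.imwrite(f"pics/{n}0.png",c["img"]); M=np.array(c["world_to_cam"]); print(n,-M[:3,:3].T@M[:3,3])
s=bot.state();print({k:np.round(v,3) for k,v in s.items()})
E
```

```text
side [0.43130754 0.66287138 0.69430476]
top [ 0.26983953 -0.01746555  1.54041215]
{'t': np.float64(0.1), 'joint_pos': array([-1.295,  0.6  , -0.003,  1.6  ,  0.002,  0.943, -0.08 ]), 'joint_vel': array([ 0.002, -0.002,  0.   , -0.002,  0.   ,  0.002,  0.001]), 'joint_torque': array([ 5.0000e-03, -7.6656e+01,  1.5020e+00, -2.5294e+01, -5.2000e-02,
        1.4000e-02,  0.0000e+00]), 'ee_pos': array([0.25 , 0.68 , 0.218]), 'tcp_rot': array([[-0.938,  0.345, -0.   ],
       [ 0.345,  0.938, -0.001],
       [-0.   , -0.001, -1.   ]]), 'force': array([0.083, 0.191, 0.631]), 'wrist_torque': array([-0.01 ,  0.005,  0.007]), 'finger_force': np.float64(0.0), 'grip_width': np.float64(0.093)}
```

View pics/top0.png

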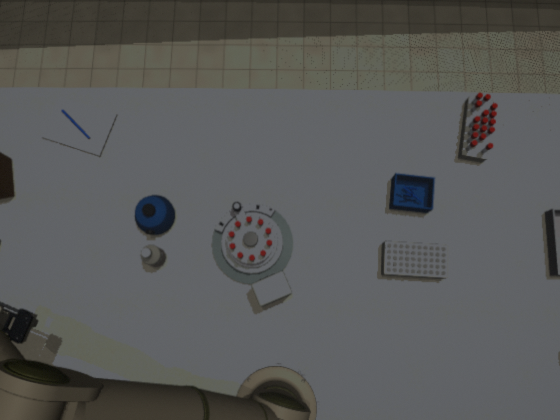

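View pics/side0.png

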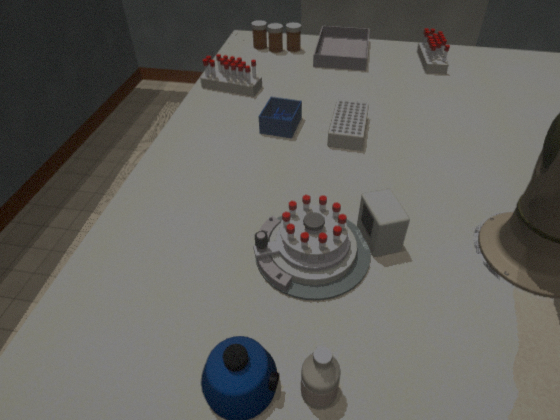

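The top picture shows the carousel at about (252,243) and the black knob at (237,207). The reader is at (272,290), on the robot's side. The mixer (155,214) and the bottle (152,255) are well to the left. In the side picture the knob is at (261,239).

```bash
python3 - <<'E'
from h import *
import pickle
cs=pickle.load(open("c0.pkl","rb"))
for n,(x0,x1,y0,y1) in {"top":(200,310,190,310),"side":(235,420,180,300)}.items():
    c=cs[n];im=c["img"].astype(int)
    red=((im[...,2]>90)&(im[...,1]<60)).astype(np.uint8)
    k,l,st,ce=cv2.connectedComponentsWithStats(red)
    P=[onz(c,q,.110)[:2] for q,s in zip(ce[1:],st[1:]) if x0<q[0]<x1 and y0<q[1]<y1 and s[4]>2]
    A=np.array(P); S=np.linalg.lstsq(np.c_[2*A,np.ones(len(A))],(A**2).sum(1),rcond=None)[0]
    print(n,len(A),"axis",S[:2],"r",np.sqrt(S[2]+S[:2]@S[:2]))
t,s=cs["top"],cs["side"]
for z in(.03,.086):print("knob",z,onz(t,(237,206),z),onz(s,(261,236),z))
a=cv2.resize(t["img"][185:315,195:310],None,fx=4,fy=4,interpolation=2)
b=cv2.resize(s["img"][190:300,235:345],None,fx=3.6,fy=3.6,interpolation=2)
h=max(a.shape[0],b.shape[0]);o=np.zeros((h,800,3),np.uint8);o[:a.shape[0],:a.shape[1]]=a;b=b[:, :800-a.shape[1]];o[:b.shape[0],a.shape[1]:a.shape[1]+b.shape[1]]=b
cv2.imwrite("pics/crop.png",cv2.convertScaleAbs(o,alpha=1.5))
E
```

```text
top 10 axis [0.4859292  0.08020087] r 0.05614961873470937
side 10 axis [0.48312538 0.07857282] r 0.055958285133310304
knob 0.03 [0.59524508 0.12826291 0.03      ] [0.59522356 0.07955766 0.03      ]
knob 0.086 [0.58318035 0.12285989 0.086     ] [0.58140566 0.12873022 0.086     ]
```

View pics/crop.png

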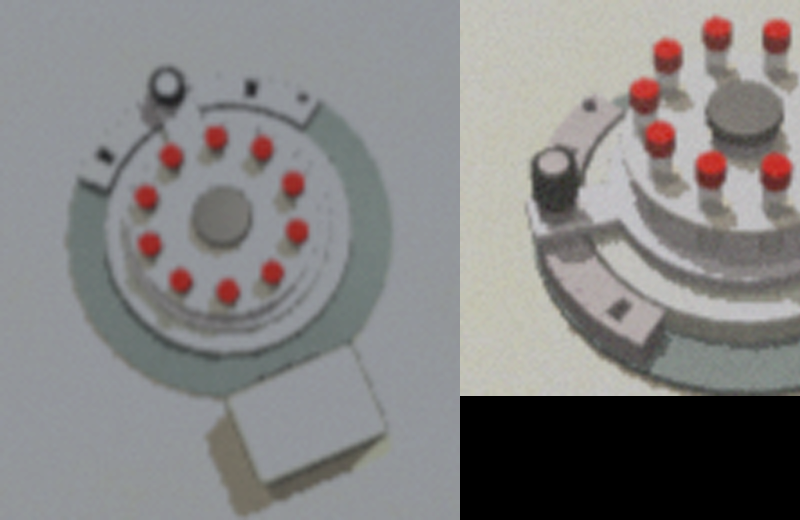

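The crop confirms the knob and shows the dark holes on both sides of it. The clockwise hole is at crop pixel (251,88), with a smaller dark dot at (303,98) beyond it. I'll measure these.

```bash
python3 - <<'E'
from h import *
import pickle
cs=pickle.load(open("c0.pkl","rb"));t,s=cs["top"],cs["side"]
ax=np.array([.4845,.0795])
def rep(n,P):
    d=P[:2]-ax;print(n,P.round(4),"r",np.hypot(*d).round(4),"ang",np.arctan2(d[1],d[0]).round(3))
T=lambda u,v:(195+(u+.5)/4-.5,185+(v+.5)/4-.5)
S=lambda u,v:(235+(u-460+.5)/3.6-.5,190+(v+.5)/3.6-.5)
rep("knob top",onz(t,T(167,83),.086));rep("knob side",onz(s,S(553,160),.086))
rep("cw hole top",onz(t,T(251,88),.03));rep("dot",onz(t,T(303,98),.03));rep("dot side",onz(s,S(590,104),.03))
rep("ccw top",onz(t,T(105,155),.03));rep("ccw side",onz(s,S(620,308),.03))
rep("reader",onz(t,T(307,413),.105))
E
```

```text
knob top [0.585  0.1248 0.086 ] r 0.1103 ang 0.423
knob side [0.5836 0.1239 0.086 ] r 0.1086 ang 0.421
cw hole top [0.5944 0.0655 0.03  ] r 0.1108 ang -0.127
dot [0.5872 0.0254 0.03  ] r 0.1161 ang -0.485
dot side [0.5851 0.024  0.03  ] r 0.1149 ang -0.504
ccw top [0.5401 0.1757 0.03  ] r 0.1111 ang 1.047
ccw side [0.5371 0.1758 0.03  ] r 0.1097 ang 1.071
reader [0.3439 0.0154 0.105 ] r 0.1546 ang -2.714
```

Emit:
{"name": "jog_arm", "arguments": {"targets": [[[5, -6, 0], [0, 0, 0.1], 9.3], [[8, -11, 0], [0, 0, 0.2], 9.3], [[11, -17, 0], [0, 0, 0.3], 9.3], [[14, -22, 0], [0, 0, 0.4], 9.3], [[17, -28, 0], [0, 0, 0.5], 9.3], [[20, -33, 0], [0, 0, 0.6], 9.3], [[23, -38, 0], [0, 0, 0.68], 9.3], [[26, -44, 0], [0, 0, 0.74], 9.3], [[29, -49, 0], [0, 0, 0.77], 8], [[31.5, -53, 0], [0, 0, 0.77], 7], [[33.4, -55.6, 0], [0, 0, 0.77], 6], [[33.4, -55.6, 0], [0, 0, 0.77], 6]]}}

```text
t: 1.6
ee_pos: [0.5856, 0.1212, 0.2181]
tcp_rot: [[-0.916, -0.401, -0.0], [-0.401, 0.916, -0.001], [0.001, -0.001, -1.0]]
force: [-0.1, 0.9, 0.4]
grip_width: 0.0614
finger_force: 0.0
```

```bash
python3 - <<'E'
from h import *
import pickle
c=bot.camera("wrist");pickle.dump(c,open("w1.pkl","wb"));cv2.imwrite("pics/w1.png",cv2.convertScaleAbs(c["img"],alpha=1.4))
print(proj(c,[.5848,.1246,.086]),proj(c,[.5944,.0655,.03]),proj(c,[.4845,.0795,.11]))
E
```

```text
[287.31640109 205.00230914] [239.30463419 183.1360302 ] [286.76550171  89.10544423]
```

View pics/w1.png

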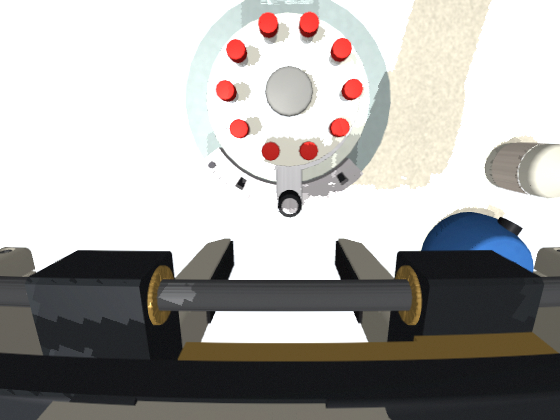

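The wrist view shows the knob's top face at (290,204), the clockwise hole at (241,183) and the hub at (289,90). These agree with the projected points to about 3 px.

```bash
python3 - <<'E'
from h import *
import pickle
c=pickle.load(open("w1.pkl","rb"))
for n,p,z in(("knob",(290,204),.086),("hole",(241,183),.03),("ccw",(342,178),.03)):
    P=onz(c,p,z);d=P[:2]-[.4845,.0795];print(n,P.round(4),np.hypot(*d),np.arctan2(d[1],d[0]))
im=c["img"][150:230,250:330].max(2);k=(im<45).astype(np.uint8);_,l,st,ce=cv2.connectedComponentsWithStats(k);print(st[1:],ce[1:])
E
```

```text
knob [0.5827 0.1267 0.086 ] 0.10896445768824972 0.4482857492667677
hole [0.5934 0.0673 0.03  ] 0.10959306951334212 -0.11123311625370838
ccw [0.5384 0.1773 0.03  ] 0.11164754508747737 1.066612113190738
[[ 28  40  23  23 202]
 [ 41  64   1   1   1]] [[39.57920792 47.71287129]
 [41.         64.        ]]
```

Emit:
{"name": "jog_arm", "arguments": {"targets": [[[-0.2, 0.4, -4], [0, 0, 0], 6], [[-0.2, 0.4, -8], [0, 0, 0], 5.5], [[-0.2, 0.4, -11], [0, 0, 0], 5], [[-0.2, 0.4, -13], [0, 0, 0], 5], [[-0.2, 0.4, -14.5], [0, 0, 0], 5], [[-0.2, 0.4, -15.5], [0, 0, 0], 5], [[-0.2, 0.4, -15.5], [0, 0, 0], 5], [[-0.2, 0.4, -15.5], [0, 0, 0], 5]]}}

```text
t: 2.65
ee_pos: [0.5829, 0.1285, 0.0642]
tcp_rot: [[-0.914, -0.405, 0.001], [-0.405, 0.914, 0.0], [-0.001, -0.0, -1.0]]
force: [0.1, -0.3, 0.0]
grip_width: 0.05
finger_force: 0.0
```

```bash
python3 - <<'E'
from h import *
c=bot.camera("wrist");cv2.imwrite("pics/w2.png",cv2.convertScaleAbs(c["img"],alpha=1.3))
E
```

```text
(no output)
```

View pics/w2.png

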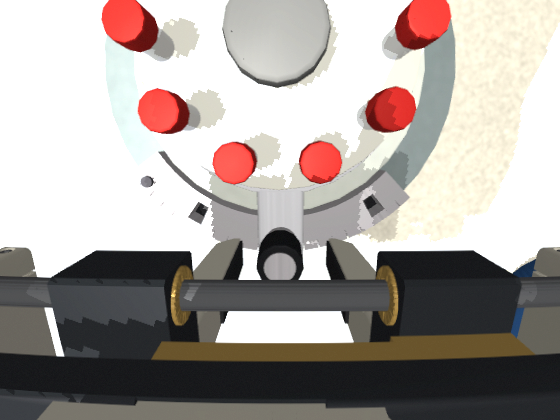

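The knob at (280,262) sits about 4 px, or 3 mm, left (clockwise) of the finger midpoint at 284. I'll shift to centre it and close gradually, watching the side force.

Emit:
{"name": "jog_arm", "arguments": {"targets": [[[0.12, -0.28, 0], [0, 0, 0], 4], [[0.12, -0.28, 0], [0, 0, 0], 3.4], [[0.12, -0.28, 0], [0, 0, 0], 3.1], [[0.12, -0.28, 0], [0, 0, 0], 3.0], [[0.12, -0.28, 0], [0, 0, 0], 3.0]]}}

```text
t: 3.32
ee_pos: [0.5837, 0.1256, 0.0636]
tcp_rot: [[-0.914, -0.405, -0.0], [-0.405, 0.914, 0.0], [0.0, 0.0, -1.0]]
force: [0.0, -0.1, -0.3]
grip_width: 0.0298
finger_force: 0.0
```

Emit:
{"name": "jog_arm", "arguments": {"targets": [[[0, 0, 0], [0, 0, 0], 2.8], [[0, 0, 0], [0, 0, 0], 2.75], [[0, 0, 0], [0, 0, 0], 2.7], [[0, 0, 0], [0, 0, 0], 2.7]]}}

```text
t: 3.82
ee_pos: [0.5837, 0.1257, 0.0636]
tcp_rot: [[-0.914, -0.405, -0.0], [-0.405, 0.914, 0.0], [-0.0, 0.0, -1.0]]
force: [-0.0, 1.0, -0.4]
grip_width: 0.0269
finger_force: 0.3
```

Emit:
{"name": "jog_arm", "arguments": {"targets": [[[0, 0, 0], [0, 0, 0], 2.6], [[0, 0, 0], [0, 0, 0], 2.4], [[0, 0, 0], [0, 0, 0], 2.0], [[0, 0, 0], [0, 0, 0], 2.0]]}}

```text
t: 4.32
ee_pos: [0.5837, 0.1257, 0.0636]
tcp_rot: [[-0.914, -0.405, -0.0], [-0.405, 0.914, 0.0], [-0.0, 0.0, -1.0]]
force: [0.7, 1.0, -0.1]
grip_width: 0.0254
finger_force: 30.0
```

Emit:
{"name": "jog_arm", "arguments": {"targets": [[[0, 0, 0.3], [0, 0, 0], 2.0], [[0, 0, 0.7], [0, 0, 0], 2.0], [[0, 0, 1.1], [0, 0, 0], 2.0], [[0, 0, 1.5], [0, 0, 0], 2.0], [[0, 0, 1.55], [0, 0, 0], 2.0], [[0, 0, 1.55], [0, 0, 0], 2.0]]}}

```text
t: 5.08
ee_pos: [0.5837, 0.1256, 0.079]
tcp_rot: [[-0.914, -0.405, -0.0], [-0.405, 0.914, 0.0], [0.0, 0.0, -1.0]]
force: [1.7, 2.5, -9.8]
grip_width: 0.0256
finger_force: 30.0
```

Emit:
{"name": "jog_arm", "arguments": {"targets": [[[0.12, -0.25, 0], [0, 0, -0.025], 2.0], [[0.22, -0.5, 0], [0, 0, -0.05], 2.0], [[0.42, -1.01, 0], [0, 0, -0.1], 2.0], [[0.59, -1.53, 0], [0, 0, -0.15], 2.0], [[0.73, -2.06, 0], [0, 0, -0.2], 2.0], [[0.73, -2.06, 0], [0, 0, -0.2], 2.0], [[0.73, -2.06, 0], [0, 0, -0.2], 2.0]]}}

```text
t: 5.95
ee_pos: [0.5907, 0.1044, 0.079]
tcp_rot: [[-0.976, -0.216, -0.001], [-0.216, 0.976, -0.001], [0.001, -0.0, -1.0]]
force: [0.1, -1.1, -10.5]
grip_width: 0.0252
finger_force: 30.0
```

Emit:
{"name": "jog_arm", "arguments": {"targets": [[[0.11, -0.54, 0], [0, 0, -0.05], 2.0], [[0.2, -1.08, 0], [0, 0, -0.1], 2.0], [[0.26, -1.62, 0], [0, 0, -0.15], 2.0], [[0.29, -2.17, 0], [0, 0, -0.2], 2.0], [[0.3, -2.39, 0], [0, 0, -0.22], 2.0], [[0.3, -2.39, -0.1], [0, 0, -0.22], 2.0], [[0.3, -2.39, -0.2], [0, 0, -0.22], 2.0], [[0.3, -2.39, -0.2], [0, 0, -0.22], 2.0]]}}

```text
t: 6.95
ee_pos: [0.5933, 0.0807, 0.0768]
tcp_rot: [[-1.0, 0.002, -0.001], [0.002, 1.0, -0.001], [0.001, -0.001, -1.0]]
force: [-5.7, -1.4, -9.4]
grip_width: 0.0253
finger_force: 30.0
```

Emit:
{"name": "jog_arm", "arguments": {"targets": [[[-0.04, 0, -0.05], [0, 0, 0], 2.0], [[-0.08, 0, -0.1], [0, 0, 0], 2.0], [[-0.08, 0, -0.1], [0, 0, 0], 2.0]]}}

```text
t: 7.32
ee_pos: [0.5933, 0.081, 0.0761]
tcp_rot: [[-1.0, 0.003, 0.0], [0.003, 1.0, -0.0], [-0.0, -0.0, -1.0]]
force: [-3.9, -0.9, -9.2]
grip_width: 0.0256
finger_force: 30.0
```

Emit:
{"name": "jog_arm", "arguments": {"targets": [[[-0.03, 0, -0.03], [0, 0, 0], 2.0], [[-0.05, 0, -0.05], [0, 0, 0], 2.0], [[-0.05, 0, -0.05], [0, 0, 0], 2.0]]}}

```text
t: 7.7
ee_pos: [0.5933, 0.081, 0.0758]
tcp_rot: [[-1.0, 0.003, 0.001], [0.003, 1.0, 0.0], [-0.001, 0.0, -1.0]]
force: [-1.4, -0.6, -9.2]
grip_width: 0.0253
finger_force: 30.0
```

Emit:
{"name": "jog_arm", "arguments": {"targets": [[[-0.02, 0, -0.02], [0, 0, 0], 2.0], [[-0.02, 0, -0.04], [0, 0, 0], 2.0], [[-0.02, 0, -0.04], [0, 0, 0], 2.0]]}}

```text
t: 8.07
ee_pos: [0.5932, 0.0811, 0.0755]
tcp_rot: [[-1.0, 0.003, 0.001], [0.003, 1.0, 0.0], [-0.001, 0.0, -1.0]]
force: [0.3, -0.7, -8.5]
grip_width: 0.0255
finger_force: 30.0
```

Emit:
{"name": "jog_arm", "arguments": {"targets": [[[0, 0, -0.02], [0, 0, 0], 2.0], [[0, 0, -0.03], [0, 0, 0], 2.0], [[0, 0, -0.03], [0, 0, 0], 2.0]]}}

```text
t: 8.45
ee_pos: [0.5932, 0.0811, 0.0752]
tcp_rot: [[-1.0, 0.003, 0.001], [0.003, 1.0, 0.0], [-0.001, 0.0, -1.0]]
force: [1.9, -1.7, -5.6]
grip_width: 0.0257
finger_force: 30.0
```

Emit:
{"name": "jog_arm", "arguments": {"targets": [[[0, 0, -0.03], [0, 0, 0], 2.0], [[0, 0, -0.03], [0, 0, 0], 2.6], [[0, 0, -0.03], [0, 0, 0], 2.7], [[0, 0, -0.03], [0, 0, 0], 2.8], [[0, 0, -0.3], [0, 0, 0], 2.8], [[0, 0, -0.5], [0, 0, 0], 2.8], [[0, 0, -0.5], [0, 0, 0], 2.8]]}}

```text
t: 9.32
ee_pos: [0.5923, 0.081, 0.0696]
tcp_rot: [[-1.0, 0.003, -0.001], [0.003, 1.0, -0.0], [0.001, -0.0, -1.0]]
force: [-0.3, -0.1, 0.3]
grip_width: 0.0283
finger_force: 0.0
```

Emit:
{"name": "jog_arm", "arguments": {"targets": [[[0, -0.1, 0], [0, 0, -0.01], 2.8], [[0, -0.2, 0], [0, 0, -0.02], 2.8], [[0, -0.3, 0], [0, 0, -0.03], 2.8], [[0, -0.4, 0], [0, 0, -0.04], 2.8], [[0, -0.5, 0], [0, 0, -0.05], 2.8], [[0, -0.6, 0], [0, 0, -0.06], 2.8], [[0, -0.7, 0], [0, 0, -0.065], 2.8], [[0, -0.8, 0], [0, 0, -0.075], 2.8]]}}

```text
t: 10.32
ee_pos: [0.5921, 0.0751, 0.0699]
tcp_rot: [[-0.997, 0.076, -0.0], [0.076, 0.997, 0.002], [0.0, 0.002, -1.0]]
force: [-3.1, 7.0, 0.1]
grip_width: 0.0278
finger_force: 3.2
```

Emit:
{"name": "jog_arm", "arguments": {"targets": [[[0, 0, 0], [0, 0, 0], 2.8], [[0, 0, 0], [0, 0, 0], 2.8]]}}

```text
t: 10.58
ee_pos: [0.5921, 0.0746, 0.0699]
tcp_rot: [[-0.997, 0.077, -0.0], [0.077, 0.997, 0.001], [0.001, 0.001, -1.0]]
force: [-1.7, 5.7, -1.1]
grip_width: 0.0279
finger_force: 2.8
```

Emit:
{"name": "jog_arm", "arguments": {"targets": [[[0, -0.05, 0], [0, 0, -0.005], 2.8], [[0, -0.1, 0], [0, 0, -0.01], 2.8], [[0, -0.1, 0], [0, 0, -0.01], 2.8]]}}

```text
t: 10.95
ee_pos: [0.5921, 0.0738, 0.0699]
tcp_rot: [[-0.996, 0.086, -0.0], [0.086, 0.996, 0.002], [0.001, 0.002, -1.0]]
force: [-1.5, 5.4, -0.2]
grip_width: 0.028
finger_force: 3.0
```

Emit:
{"name": "jog_arm", "arguments": {"targets": [[[0, -0.1, 0], [0, 0, -0.01], 2.8], [[0, -0.2, 0], [0, 0, -0.02], 2.8], [[-0.01, -0.3, 0], [0, 0, -0.03], 2.8], [[-0.02, -0.4, 0], [0, 0, -0.04], 2.8], [[-0.02, -0.4, 0], [0, 0, -0.04], 2.8]]}}

```text
t: 11.58
ee_pos: [0.5925, 0.0673, 0.07]
tcp_rot: [[-0.992, 0.128, 0.0], [0.128, 0.992, -0.001], [-0.0, -0.001, -1.0]]
force: [0.2, 0.2, -0.9]
grip_width: 0.0281
finger_force: 0.0
```

The side force has vanished, so I'll check whether the knob has dropped.

```bash
python3 - <<'E'
from h import *
c=bot.camera("side");im=c["img"]
for z in(.086,.098):print(z,proj(c,[.5935,.068,z]))
u,v=proj(c,[.5935,.068,.09]).astype(int)
w=cv2.resize(im[v-60:v+60,u-70:u+70],None,fx=5,fy=5,interpolation=2);print(u,v)
cv2.imwrite("pics/s3.png",cv2.convertScaleAbs(w,alpha=1.5))
E
```

```text
0.086 [261.69367137 214.0224851 ]
0.098 [261.41567078 209.91146553]
261 212
```

View pics/s3.png

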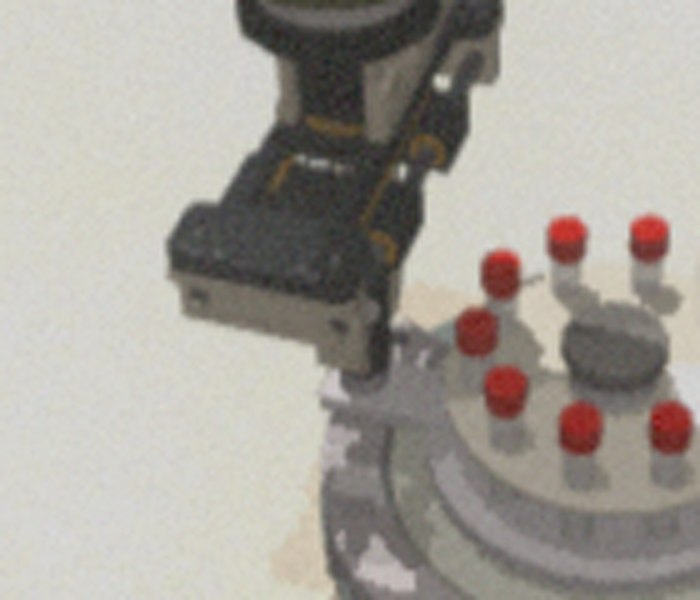

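The gripper hides the knob at (365,380), though the arm is visible there. I'll probe gently by feel instead.

Emit:
{"name": "jog_arm", "arguments": {"targets": [[[0, -0.05, 0], [0, 0, -0.005], 2.8], [[0, -0.1, 0], [0, 0, -0.01], 2.8], [[0, -0.1, 0], [0, 0, -0.01], 2.8]]}}

```text
t: 12.0
ee_pos: [0.5924, 0.0669, 0.0699]
tcp_rot: [[-0.99, 0.138, 0.0], [0.138, 0.99, -0.0], [-0.0, -0.0, -1.0]]
force: [0.0, -0.2, -0.2]
grip_width: 0.028
finger_force: 0.0
```

Emit:
{"name": "jog_arm", "arguments": {"targets": [[[0, -0.05, 0], [0, 0, -0.005], 2.8], [[0, -0.1, 0], [0, 0, -0.01], 2.8], [[0, -0.1, 0], [0, 0, -0.01], 2.8]]}}

```text
t: 12.38
ee_pos: [0.5923, 0.0663, 0.0699]
tcp_rot: [[-0.989, 0.147, 0.0], [0.147, 0.989, 0.0], [0.0, 0.0, -1.0]]
force: [-0.2, 0.5, 0.7]
grip_width: 0.028
finger_force: 0.5
```

Emit:
{"name": "jog_arm", "arguments": {"targets": [[[0, -0.05, 0], [0, 0, -0.005], 2.8], [[0, -0.1, 0], [0, 0, -0.01], 2.8], [[0, -0.1, 0], [0, 0, -0.01], 2.8]]}}

```text
t: 12.75
ee_pos: [0.5922, 0.065, 0.0699]
tcp_rot: [[-0.988, 0.157, -0.0], [0.157, 0.988, -0.0], [0.0, -0.0, -1.0]]
force: [-0.5, -0.1, 0.5]
grip_width: 0.028
finger_force: 0.4
```

Emit:
{"name": "jog_arm", "arguments": {"targets": [[[0, -0.05, 0], [0, 0, -0.005], 2.8], [[0, -0.1, 0], [0, 0, -0.01], 2.8], [[0, -0.1, 0], [0, 0, -0.01], 2.8]]}}

```text
t: 13.12
ee_pos: [0.5922, 0.0646, 0.0699]
tcp_rot: [[-0.986, 0.167, -0.0], [0.167, 0.986, 0.0], [0.0, 0.0, -1.0]]
force: [-2.3, 4.4, 1.1]
grip_width: 0.0279
finger_force: 1.7
```

Resistance is rising, which fits the hole wall. I'll back off, open, lift clear and look.

Emit:
{"name": "jog_arm", "arguments": {"targets": [[[0, 0.1, 0], [0, 0, 0], 2.8], [[0, 0.12, 0], [0, 0, 0], 3.2], [[0, 0.12, 0], [0, 0, 0], 4], [[0, 0.12, 0], [0, 0, 0], 5], [[0, 0.12, 1], [0, 0, 0], 5], [[0, 0.12, 4], [0, 0, 0], 5], [[0, 0.12, 8], [0, 0, 0], 5], [[0, 0.12, 12], [0, 0, 0], 5], [[0, 0.12, 15], [0, 0, 0], 6], [[0, 0.12, 15], [0, 0, 0], 6], [[0, 0.12, 15], [0, 0, 0], 6]]}}

```text
t: 14.5
ee_pos: [0.5919, 0.0652, 0.2197]
tcp_rot: [[-0.986, 0.167, -0.0], [0.167, 0.986, -0.0], [0.0, -0.0, -1.0]]
force: [0.1, -0.3, -0.7]
grip_width: 0.0595
finger_force: 0.0
```

```bash
python3 - <<'E'
from h import *
import pickle
w=bot.camera("wrist");s=bot.camera("side");t=bot.camera("top");pickle.dump((w,s,t),open("c4.pkl","wb"))
for n,c in(("w",w),("s",s)):
  for z in(.058,.086,.098):print(n,z,proj(c,[.5935,.0655,z]))
a=w["img"][100:300,200:400]
b=s["img"][170:270,225:325]
o=np.hstack([cv2.resize(a,(400,400),interpolation=2),cv2.resize(b,(400,400),interpolation=2)])
cv2.imwrite("pics/s4.png",cv2.convertScaleAbs(o,alpha=1.3))
E
```

```text
w 0.058 [284.06313055 200.32878014]
w 0.086 [284.078033   205.64951309]
w 0.098 [284.08525674 208.22892856]
s 0.058 [262.57493754 222.49002778]
s 0.086 [261.95273377 213.19479966]
s 0.098 [261.67781103 209.08457007]
```

View pics/s4.png

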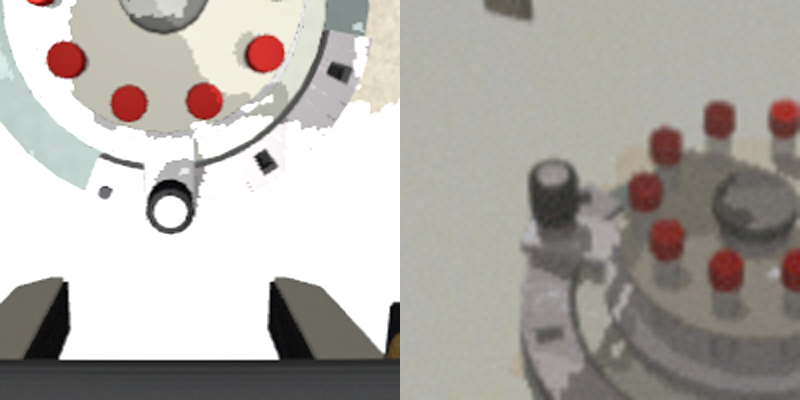

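The knob is down. Its top at crop (552,175) is side-camera row 213.4, against a prediction of 213.2 when home and 209.1 when riding on the track. Its position puts the wheel at about 0.555 rad, which matches the hole I measured. The pin also moved freely by about 2 mm before it met the wall. Nothing is touching the robot, so I'm handing in.

```bash
python3 -c "
from rig import bot
print(bot.close_job())"
```

```text
the job is handed in; nothing more can be done
None
```

I drew the pin, swung the wheel clockwise to about 0.555 rad, and it dropped into the next hole and looks fully home; the gripper is clear and the job is handed in, with no verdict reported back.

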